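# Seat the nest plate, find the complete first stage by its weight and present it

### The job

First lower the nest plate over the two pins of the service block until it rests flush, and let go of it. One of the two chromed first stages is complete, the other is an empty body that looks just the same and weighs less: lift each in turn to feel which is heavier, set down upright on the black mat again what you put back, and leave the lighter one standing there, let go. Finish while holding the heavier one still and upright, centred over the blue nest with its lower end about a hand's width (10 cm) above the rim, so that I can slip an O-ring on before it goes in; do not put it down, tip a first stage over, or disturb the other things.

Things in the scene. Friction and masses are not known exactly. Their poses are not given: they have to be found in the camera images.
- service_block: fixed dark steel block, 104 x 176 x 26 mm; z up, y along its length. Two upright steel pins, 10 mm thick, stand on its top 60 mm either side of the centre along y; each rises 22.5 mm above the top, 11 mm straight, then tapering to a bullet nose 4 mm across. Origin: centre of its underside, on the bench
- block_top (a point): centre of the service block's top face, midway between the pins, 26 mm above the bench; axes as the block's. The nest plate's origin lies here when it is flush
- nest_plate: loose aluminium plate, 0.45 kg, 96 x 160 x 10 mm, y along its length, z up; holes 60 mm either side of the centre along y: round 12 mm at +y, oblong 12 x 14 mm at -y (fits the pins either way round). Blue square nest on its middle, 60 x 60 x 18 mm, sides along x and y, is where to grip it; its round pocket is 34 mm wide, 14 mm deep. Origin: centre of the underside
- nest_rim (a point): centre of the nest's top rim on the nest plate, 28 mm above the plate's underside; axes as the plate's
- parts_mat: fixed black rubber mat on the bench, 150 x 300 x 3 mm, on which the first stages stand. Origin: centre of its underside
- valve_post: fixed cylinder valve on a black post with a knob, on a 118 x 168 x 6 mm foot plate, 172 mm high over all; carry things over it or round it. Origin: centre of its underside
- swing_stand: fixed black test stand with a swing arm, 157 x 283 mm and 212 mm high; keep clear of it. Origin: centre of its underside
- first_stage_1: a chromed first stage standing on its end, 71 mm tall; both look alike, only the weight differs. Upright barrel 32 mm across, with a 38 mm collar 22 to 40 mm above the foot, where two stub ports stick out along its x axis, 74 mm over the ends; from 42 to 60 mm up it can be gripped from any side. Its y axis points down. Origin: 35.5 mm up, 19.5 mm off the centre line along -z
- first_stage_2: the other chromed first stage standing on its end, 71 mm tall; both look alike, only the weight differs. Upright barrel 32 mm across, with a 38 mm collar 22 to 40 mm above the foot, where two stub ports stick out along its x axis, 74 mm over the ends; from 42 to 60 mm up it can be gripped from any side. Its y axis points down. Origin: 35.5 mm up, 19.5 mm off the centre line along -z
- first_stage_1_foot (a point): centre of the lower end face of first_stage_1: on the barrel's centre line, 71 mm below the upper end; it reads z = 3 mm while it stands on the mat
- first_stage_2_foot (a point): centre of the lower end face of first_stage_2: on the barrel's centre line, 71 mm below the upper end; it reads z = 3 mm while it stands on the mat
- yoke: chromed A-clamp yoke with black knob, 82 x 52 x 25 mm, origin under its centre, loose, stands or lies near the work and is to be left alone
- salve_jar: white jar with black lid, 61 mm wide, 45 mm tall, origin under its centre, loose, stands or lies near the work and is to be left alone
- oring_black: black O-ring, 33 mm wide, 6 mm thick, origin under its centre, loose, stands or lies near the work and is to be left alone
- grease_tube: blue grease tube with white cap, 117 x 36 x 26 mm, origin under its centre, loose, stands or lies near the work and is to be left alone

How it is judged (in metres and radians):
On the way, in this order (a step that is already met when the one before it is completed fails the run):
1. the nest plate, still held by the fingers, has both pins in its holes (its underside less than 16 mm above the block's top) (z of nest_plate in the frame of block_top below 0.016 m and horizontal distance between nest_plate and block_top below 0.006 m and angle between the y axis of nest_plate and the y axis of service_block, either way round below 0.12 rad and contact force between the fingers and nest_plate above 1 N), for 0.05 s.
2. the nest plate rests flush on the block and is let go (z of nest_plate in the frame of block_top between -0.002 and 0.002 m and horizontal distance between nest_plate and block_top below 0.004 m and angle between the y axis of nest_plate and the y axis of service_block, either way round below 0.06 rad and angle between nest_plate's own z axis and vertical below 0.03 rad and contact force between the fingers and nest_plate below 0.1 N), for 0.2 s.
3. the lighter first stage is lifted by the fingers, its lower end 15 mm or more above the mat, while the other (over 3.5 N on the mat) stands there (((height (world z) of first_stage_1_foot above 0.018 m and contact force between the fingers and first_stage_1 above 1 N and contact force between first_stage_2 and parts_mat above 3.5 N) or (height (world z) of first_stage_2_foot above 0.018 m and contact force between the fingers and first_stage_2 above 1 N and contact force between first_stage_1 and parts_mat above 3.5 N))), for 0.2 s.
4. the lighter first stage (under 3.5 N on the mat) stands upright on the mat again, let go (((height (world z) of first_stage_1_foot below 0.007 m and angle between the y axis of first_stage_1 and the z axis of service_block, either way round below 0.1 rad and contact force between the fingers and first_stage_1 below 0.1 N and linear speed of first_stage_1 below 0.02 m/s and contact force between first_stage_1 and parts_mat between 1.5 and 3.5 N) or (height (world z) of first_stage_2_foot below 0.007 m and angle between the y axis of first_stage_2 and the z axis of service_block, either way round below 0.1 rad and contact force between the fingers and first_stage_2 below 0.1 N and linear speed of first_stage_2 below 0.02 m/s and contact force between first_stage_2 and parts_mat between 1.5 and 3.5 N))), for 0.2 s.
At the end, for the whole second after the job is handed in: Heavier first stage held still, upright within 0.15 rad, lower end 50 to 160 mm above the nest rim and within 20 mm of its centre; nest plate flush on the block (2 mm in height, 4 mm sideways); lighter first stage upright on the mat (0.1 rad), let go, at rest (z of nest_plate in the frame of block_top between -0.002 and 0.002 m and horizontal distance between nest_plate and block_top below 0.004 m and angle between the y axis of nest_plate and the y axis of service_block, either way round below 0.06 rad and angle between nest_plate's own z axis and vertical below 0.03 rad and ((height (world z) of first_stage_1_foot below 0.007 m and angle between the y axis of first_stage_1 and the z axis of service_block, either way round below 0.1 rad and contact force between the fingers and first_stage_1 below 0.1 N and linear speed of first_stage_1 below 0.02 m/s and contact force between first_stage_1 and parts_mat between 1.5 and 3.5 N and contact force between the fingers and first_stage_2 above 1 N and contact force between first_stage_2 and nest_plate below 0.1 N and horizontal distance between first_stage_2_foot and nest_rim below 0.02 m and z of first_stage_2_foot in the frame of nest_rim between 0.05 and 0.16 m and angle between the y axis of first_stage_2 and the z axis of service_block, either way round below 0.15 rad and linear speed of first_stage_2 below 0.03 m/s and angular speed of first_stage_2 below 0.3 rad/s) or (height (world z) of first_stage_2_foot below 0.007 m and angle between the y axis of first_stage_2 and the z axis of service_block, either way round below 0.1 rad and contact force between the fingers and first_stage_2 below 0.1 N and linear speed of first_stage_2 below 0.02 m/s and contact force between first_stage_2 and parts_mat between 1.5 and 3.5 N and contact force between the fingers and first_stage_1 above 1 N and contact force between first_stage_1 and nest_plate below 0.1 N and horizontal distance between first_stage_1_foot and nest_rim below 0.02 m and z of first_stage_1_foot in the frame of nest_rim between 0.05 and 0.16 m and angle between the y axis of first_stage_1 and the z axis of service_block, either way round below 0.15 rad and linear speed of first_stage_1 below 0.03 m/s and angular speed of first_stage_1 below 0.3 rad/s))); the arm keeps its last pose, push and grip.
It fails at once if a first stage is tipped over (more than 0.6 rad) (angle between the y axis of any of first_stage_1, first_stage_2 and the z axis of service_block, either way round above 0.6 rad).
It fails at once if a bystander is moved by more than 30 mm (distance of any of yoke, salve_jar, oring_black, grease_tube from where it was at the start of the episode above 0.03 m).
It also fails if it takes over 72 s, if anything falls off the work surface, if the arm or the gripper's body presses on something with over 40 N, if the wrist force passes 120 N, or if a joint passes its speed limit or range.

### The arm

A 6-joint arm with a two-finger parallel gripper is mounted at the origin on a cart in front of the work surface, level with it; the furniture and walls round the work are solid. World frame = base frame: x ahead of the robot, y to its left, z up, the work surface at z = 0. Lengths are in mm, angles in rad, forces in N, time in s.
With the tool pointing down it reaches from about 350 to 775 mm from the base axis. Payload 7.3 kg.
Tool frame: the origin (TCP) lies between the finger pads; the fingertips stand 14 mm ahead of it and the grasp point (between the pads) lies 5 mm behind it; z points along the fingers, y is the line along which they close (so a half turn about z gives the same grasp; the last joint's range is limited). The gripper opens to 92 mm and grips with 3 to 60 N. Pads are 19 mm wide; open, the fingers measure 130 mm over their backs; the gripper's body (75 mm by 190 mm) begins 47 mm behind the grasp point.
Start: joints at [-1.323, 0.342, 1.524, -0, 1.275, -0.146], TCP at [201.466, -484.825, 240.741] pointing down, gripper open.
Joint ranges: [-2.53, 2.53], [-0.77, 2.02], [0.04, 2.7], [-1, 4.14], [0.28, 2.66], [-3.11, 3.11]. Speed limits (rad/s): [2.57, 2.57, 3.14, 3.14, 3.14, 3.14].

### API

Orientations are given as [roll, pitch, yaw] about the fixed x, y, z axes, in that order (R = Rz(yaw) Ry(pitch) Rx(roll)).
In Python, from plant import get_obs, cams, close_job gives the robot as it stands. The module is installed in compiled form; this text tells all that it offers.
- The arm moves only by the shell command python3 -m creep 'ROWS'. ROWS is JSON, a list of rows, each an object of numbers: "hand": the opening, from 0 (shut) to 1 (fully open); "tx", "ty", "tz": the shift along the tool's x, y, z in m; "spin": the turn about the tool's z in degrees. In form: [{"hand": .., "tx": .., "ty": .., "tz": .., "spin": ..}, ...]. A call has 1 to 5 rows; each row shifts and turns the commanded pose from where the row before left it, along the tool's axes as they then stand; what a row does not reach is not made up. A row lasts 1/8 s, in which the tool goes at most 62.5 mm and 10.7 degrees, less where a joint would pass 70% of its speed; a pose out of reach is approached as far as the arm can. A call is refused whole if a number of a shift passes 0.0625 or a number of a turn 10.7, either way. A call with a gripper value outside its range is refused whole. The fingers move at their own pace and stop on an object; the grip force is fixed at half the most. Time passes only in rows, so rows that do not move let the fingers close. It gives the time, the measured TCP pose, the force, the opening and the grip force at its end, in the units of the state.
- get_obs(): the state, without advancing time (a new reading comes with each control period).
- cams.capture(name): name is "scene" or "top" or "wrist"; returns a dict with "color" (420x560x3 uint8, red, green, blue), "K" (3x3 intrinsics, pixels), "R" (3x3) and "t" (3): a world point X has camera coordinates R X + t. Camera axes: x right, y down, z forward; pixel columns grow to the right and rows downward; lengths in mm; the calibration is good to about 2 mm. A picture is of the moment at which its call begins. There is no depth.
- close_job(): hands the job in; it is judged then, once.
The state is a dict: "time": time; "joint_positions": joint angles; "dq": joint speeds; "tau": joint torques, N m; "tool_pos": TCP position; "tcp_rot": TCP orientation; "contact_force": force on the tool from outside, world axes, zero at the start; "moment": the same for the moment, N m; "grip_width": finger opening in mm; "finger_force": force on a finger pad.
Only numpy, scipy, OpenCV 4.12 (cv2) and the standard library are available. Lean on these libraries where they do the work, as an engineer would, in place of code of your own. Each camera call takes 0.05 s, during which the arm holds its last target. There are 200 camera calls.

## Working session

There is one attempt and no reset: what is moved stays moved. The work goes in short steps, Python scripts to look and compute and a shell command to move; the robot and the scene stay as the last step left them, time stands still between calls to the robot, and variables do not carry over. Pictures are saved under pics/ and viewed, at most 10 in all, crops included, and the job is handed in when it is done.

```bash
mkdir -p pics; cat > h.py <<'E'
import numpy as np, cv2
from plant import get_obs, cams, close_job
def cap(n,f=None):
    c=cams.capture(n)
    if f: cv2.imwrite('pics/'+f,c['color'][:,:,::-1])
    return c
def ray(c,u,v,z):
    R=np.array(c['R']);t=np.array(c['t']).ravel();K=np.array(c['K'])
    o=-R.T@t; d=R.T@np.linalg.solve(K,[u,v,1.]); return o+d*(z-o[2])/d[2]
def proj(c,X):
    p=np.array(c['K'])@(np.array(c['R'])@np.array(X,float)+np.array(c['t']).ravel()); return p[:2]/p[2]
E
python3 - <<'E'
from h import *
a=cap('top','top0.png');b=cap('scene','scene0.png')
for c in(a,b):print(np.round(-c['R'].T@c['t'],0),c['K'][0][0])
print(get_obs())
E
```

```text
[ 217.  -56. 1458.] 545.5206694731133
[-548.  576.  683.] 446.0895516789782
{'time': 0.1, 'joint_positions': array([-1.32300870e+00,  3.42626588e-01,  1.52490751e+00,  3.16986438e-05,
        1.27539879e+00, -1.46011990e-01]), 'dq': array([ 0.00030145, -0.00166353, -0.00200193,  0.00029927, -0.00018332,
       -0.00014463]), 'tau': array([ 2.07815472e-03, -4.32004666e+01, -2.44695532e+01,  7.18344259e-02,
        5.25776634e-02, -4.29837269e-05]), 'tool_pos': array([ 201.3823632 , -484.47572671,  240.13306104]), 'tcp_rot': array([-3.14027110e+00, -2.24985660e-04,  3.93790221e-01]), 'contact_force': array([ 0.71237284, -0.54663846, -0.29480196]), 'moment': array([ 0.03248647,  0.03367135, -0.019644  ]), 'finger_force': 0.0, 'grip_width': 91.40454049869071}
```

View pics/top0.png

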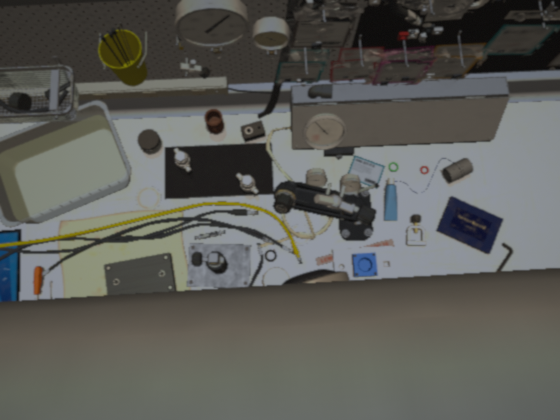

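View pics/scene0.png

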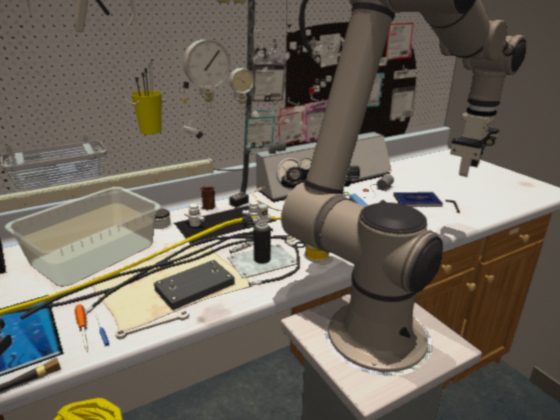

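The top view shows the service block near (140,275), the nest plate with its blue nest at (365,265), the mat at (218,171), the first stages at (181,158) and (248,183), the valve post at (216,262) and the swing stand at (325,205). Next I'll enlarge it and measure.

```bash
python3 - <<'E'
from h import *
a=cap('top');im=a['color'][:,:,::-1]
def f(x):return np.clip(255*(x/255.)**.5,0,255).astype(np.uint8)
l=cv2.resize(f(im[140:310,90:290]),None,fx=4,fy=3.5,interpolation=2)
l=cv2.resize(f(im[235:305,90:290]),(800,280),interpolation=2)
r=cv2.resize(f(im[235:305,290:490]),(800,280),interpolation=2)
cv2.imwrite('pics/t1.png',np.vstack([l,r]))
print(a['R'].round(3))
for n,u,v,z in[('block',140,275,26),('nest',365,265,28),('s1',181,158,74),('s2',248,183,74),('matUL',164,145,3),('matLR',273,198,3)]:print(n,ray(a,u,v,z).round(0))
hsv=cv2.cvtColor(im,cv2.COLOR_BGR2HSV)
m=cv2.inRange(hsv,(100,120,60),(125,255,255));m[:,:340]=0;m[:,392:]=0;m[:240]=0
c=max(cv2.findContours(m,0,1)[0],key=cv2.contourArea);q=cv2.minAreaRect(c);print(q,ray(a,*q[0],28))
E
```

```text
[[-0.046 -0.999 -0.002]
 [-0.975  0.045 -0.219]
 [ 0.219 -0.008 -0.976]]
block [365. 283.  26.]
nest [ 364. -306.   28.]
s1 [664. 165.  74.]
s2 [588. -10.  74.]
matUL [728. 224.   3.]
matLR [561. -74.   3.]
((364.5, 264.5), (21.0, 23.0), 90.0) [ 365.26121975 -305.16276546   28.        ]
```

View pics/t1.png

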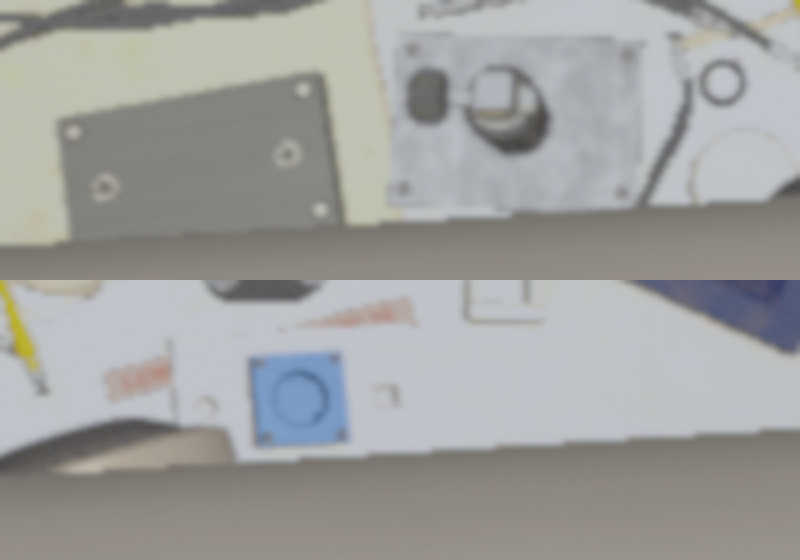

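```bash
cat >> h.py <<'E'
def rel(x,y,z,yaw=None):
    # shift in tool axes (m) from the measured pose, tool pointing down
    o=get_obs();p=o['tool_pos'];w=o['tcp_rot'][2];d=np.array([x,y,z])-p
    c,s=np.cos(w),np.sin(w)
    out=[(c*d[0]+s*d[1])/1e3,(s*d[0]-c*d[1])/1e3,-d[2]/1e3]
    print('tool',p.round(1),'rot',o['tcp_rot'].round(4),'rel tx ty tz',np.round(out,4),end=' ')
    if yaw is not None:
        e=(yaw-w+np.pi/2)%np.pi-np.pi/2; print('spin deg (tool z)',round(-np.degrees(e),2),end='')
    print()
E
python3 - <<'E'
from h import *
a=cap('top')
def pr(p,q,z):
    A=ray(a,*p,z);B=ray(a,*q,z);d=A-B;print(((A+B)/2).round(1),np.linalg.norm(d).round(1),'yaw of y-axis-90:',np.arctan2(-d[0],d[1]).round(4))
pr((116.25,281.5),(162,273.25),48.5)
pr((341.25,266.75),(386.75,263.75),10)
rel(365,-305,200,.0)
E
```

```text
[356.7 280.   48.5] 118.5 yaw of y-axis-90: 0.1334
[ 365.2 -306.8   10. ] 121.2 yaw of y-axis-90: 0.0199
tool [ 201.4 -484.6  240.3] rot [-3.1407e+00 -1.0000e-04  3.9380e-01] rel tx ty tz [ 0.22   -0.1031  0.0403] spin deg (tool z) 22.56
```

```bash
python3 -m creep '[{"hand":1,"tx":0.055,"ty":-0.026,"tz":0},{"hand":1,"tx":0.055,"ty":-0.026,"tz":0},{"hand":1,"tx":0.055,"ty":-0.026,"tz":0.01},{"hand":1,"tx":0.055,"ty":-0.025,"tz":0.01},{"hand":1,"spin":7.1}]' && python3 -m creep '[{"hand":1,"spin":7.1},{"hand":1,"spin":7.1},{"hand":1},{"hand":1}]'; python3 - <<'E'
from h import *
w=cap('wrist','w1.png');print((-w['R'].T@w['t']).round(1));print(w['R'].round(2));rel(365,-306,150,.02)
E
```

```text
[ 267.3 -456.7  384.9]
[[ 0.38 -0.92  0.  ]
 [-0.89 -0.37  0.26]
 [-0.24 -0.1  -0.96]]
tool [ 201.4 -484.7  240.4] rot [-3.141e+00 -1.000e-04  3.938e-01] rel tx ty tz [ 0.2196 -0.1022  0.0904] spin deg (tool z) 21.42invalid input at $[0]: expected keys hand, tx, ty, tz, spin
```

View pics/w1.png

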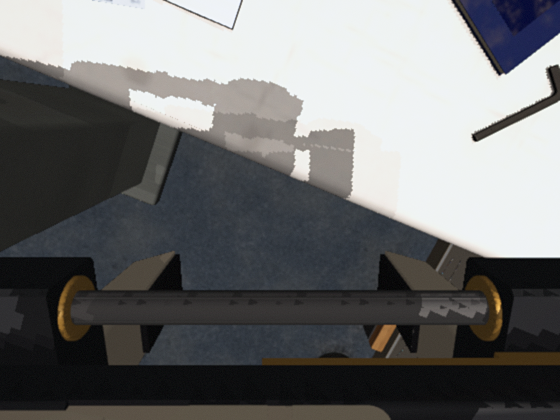

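The move was refused because every key has to be given, so the wrist view only shows bench edge and floor, with the fingers at rows 250-370.

```bash
python3 -m creep '[{"hand":1,"tx":0.055,"ty":-0.026,"tz":0,"spin":0},{"hand":1,"tx":0.055,"ty":-0.026,"tz":0,"spin":0},{"hand":1,"tx":0.055,"ty":-0.026,"tz":0.01,"spin":0},{"hand":1,"tx":0.055,"ty":-0.025,"tz":0.01,"spin":0},{"hand":1,"tx":0,"ty":0,"tz":0,"spin":7.1}]' && python3 -m creep '[{"hand":1,"tx":0,"ty":0,"tz":0,"spin":7.1},{"hand":1,"tx":0,"ty":0,"tz":0,"spin":7.2},{"hand":1,"tx":0,"ty":0,"tz":0,"spin":0}]'; python3 - <<'E'
from h import *
w=cap('wrist','w2.png');rel(365,-306,150,.02)
im=w['color'][:,:,::-1];hsv=cv2.cvtColor(im,cv2.COLOR_BGR2HSV)
m=cv2.inRange(hsv,(98,110,50),(128,255,255))
for c in cv2.findContours(m,0,1)[0]:
    if cv2.contourArea(c)>1500:
        q=cv2.minAreaRect(c);P=np.array([ray(w,*p,28) for p in cv2.boxPoints(q)]);print(q,P.mean(0).round(1),[np.round(np.linalg.norm(P[i]-P[i-1]),1) for i in range(4)],[round(float(np.arctan2(*(P[i]-P[i-1])[[1,0]])),3) for i in range(4)])
E
```

```text
time: 0.88
tool_pos: [367.1, -301.7, 220.0]
tcp_rot: [-3.14, 0.0, 0.273]
contact_force: [-0.7, -1.2, -0.9]
grip_width: 91.9
finger_force: 0.0
time: 1.25
tool_pos: [365.1, -305.2, 220.7]
tcp_rot: [-3.142, 0.0, 0.022]
contact_force: [-0.6, -0.1, -0.2]
grip_width: 92.0
finger_force: 0.0
tool [ 365.1 -305.3  220.7] rot [-3.1415e+00  1.0000e-04  2.2900e-02] rel tx ty tz [-0.0001  0.0007  0.0707] spin deg (tool z) 0.17
((280.0, 189.0), (62.0, 64.0), 90.0) [ 369.4 -305.2   28. ] [np.float64(58.9), np.float64(58.4), np.float64(58.9), np.float64(61.1)] [-0.001, -1.549, -3.096, 1.592]
((555.9230346679688, 76.11538696289062), (59.35292053222656, 95.13109588623047), 33.6900634765625) [ 473.2 -540.9   28. ] [np.float64(56.4), np.float64(71.3), np.float64(53.4), np.float64(73.0)] [1.07, -0.471, -2.043, 2.711]
((378.97296142578125, 28.162158966064453), (38.14056396484375, 63.12921142578125), 9.462322235107422) [ 507.9 -384.8   28. ] [np.float64(32.8), np.float64(47.5), np.float64(31.5), np.float64(47.8)] [1.441, -0.103, -1.695, 3.066]
```

View pics/w2.png

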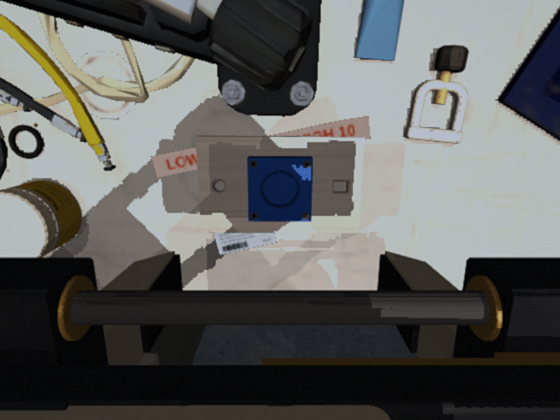

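The wrist view shows the nest plate centred under the hand, blue nest at (280,188) and the holes at (220,186) and (340,186). Nothing is in the way of the fingers, so I descend and grip.

```bash
python3 -m creep '[{"hand":1,"tx":0.002,"ty":0,"tz":0.045,"spin":0},{"hand":1,"tx":0,"ty":0,"tz":0.045,"spin":0},{"hand":1,"tx":0,"ty":0,"tz":0.045,"spin":0},{"hand":1,"tx":0,"ty":0,"tz":0.045,"spin":0},{"hand":1,"tx":0,"ty":0,"tz":0.014,"spin":0}]' && python3 -m creep '[{"hand":1,"tx":0,"ty":0,"tz":0,"spin":0},{"hand":0,"tx":0,"ty":0,"tz":0,"spin":0},{"hand":0,"tx":0,"ty":0,"tz":0,"spin":0},{"hand":0,"tx":0,"ty":0,"tz":0,"spin":0},{"hand":0,"tx":0,"ty":0,"tz":0,"spin":0}]'
```

```text
time: 1.92
tool_pos: [366.0, -304.2, 24.7]
tcp_rot: [-3.138, 0.003, 0.022]
contact_force: [0.8, 0.2, 0.7]
grip_width: 91.8
finger_force: 0.0
time: 2.55
tool_pos: [367.3, -305.4, 27.2]
tcp_rot: [3.141, -0.001, 0.02]
contact_force: [-0.3, -1.6, 3.9]
grip_width: 59.8
finger_force: 30.0
```

```bash
python3 -m creep '[{"hand":0,"tx":0,"ty":0,"tz":-0.02,"spin":0},{"hand":0,"tx":0,"ty":0,"tz":-0.055,"spin":0},{"hand":0,"tx":0,"ty":0,"tz":-0.055,"spin":0},{"hand":0,"tx":0,"ty":0,"tz":-0.055,"spin":0},{"hand":0,"tx":0,"ty":0,"tz":-0.055,"spin":0}]' && python3 -m creep '[{"hand":0,"tx":0.01,"ty":-0.055,"tz":0,"spin":0},{"hand":0,"tx":0.01,"ty":-0.058,"tz":0,"spin":0},{"hand":0,"tx":0.01,"ty":-0.058,"tz":0,"spin":0},{"hand":0,"tx":0,"ty":-0.058,"tz":0,"spin":0},{"hand":0,"tx":0,"ty":-0.058,"tz":0,"spin":0}]'; python3 - <<'E'
from h import *
w=cap('wrist','w3.png');rel(357,280,260,.133)
E
```

```text
time: 3.18
tool_pos: [366.5, -304.6, 267.9]
tcp_rot: [-3.14, 0.001, 0.02]
contact_force: [0.4, -2.4, -4.9]
grip_width: 59.7
finger_force: 30.0
time: 3.8
tool_pos: [390.4, -15.8, 266.1]
tcp_rot: [-3.141, 0.001, 0.02]
contact_force: [0.9, -0.6, -3.9]
grip_width: 60.0
finger_force: 30.0
tool [389.1  -9.3 266.1] rot [-3.1357e+00  2.2000e-03  2.4200e-02] rel tx ty tz [-0.0251 -0.29    0.0061] spin deg (tool z) -6.24
```

View pics/w3.png

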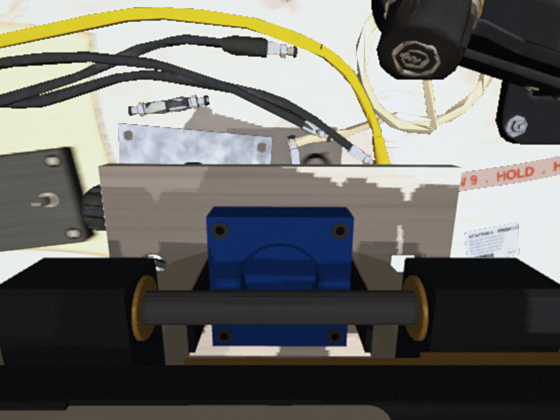

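The held plate lies square in the hand, with nest screws at (220,230), (340,230), (225,337) and (335,337), and the block is coming in at left. I'll stop short of the block in x so both pins are visible.

```bash
python3 -m creep '[{"hand":0,"tx":-0.022,"ty":-0.058,"tz":0,"spin":-1.25},{"hand":0,"tx":-0.022,"ty":-0.058,"tz":0,"spin":-1.25},{"hand":0,"tx":-0.022,"ty":-0.058,"tz":0,"spin":-1.25},{"hand":0,"tx":-0.022,"ty":-0.058,"tz":0,"spin":-1.25},{"hand":0,"tx":-0.022,"ty":-0.058,"tz":0.05,"spin":-1.25}]' && python3 -m creep '[{"hand":0,"tx":0,"ty":0,"tz":0.05,"spin":0},{"hand":0,"tx":0,"ty":0,"tz":0,"spin":0},{"hand":0,"tx":0,"ty":0,"tz":0,"spin":0},{"hand":0,"tx":0,"ty":0,"tz":0,"spin":0}]'; python3 - <<'E'
from h import *
w=cap('wrist','w4.png');rel(357,280,260,.133)
E
```

```text
time: 4.47
tool_pos: [269.1, 255.2, 228.6]
tcp_rot: [-3.139, -0.006, 0.131]
contact_force: [2.0, 1.0, -5.1]
grip_width: 59.9
finger_force: 30.0
time: 4.97
tool_pos: [270.5, 252.8, 179.1]
tcp_rot: [-3.14, -0.003, 0.128]
contact_force: [0.6, 0.3, -4.8]
grip_width: 59.6
finger_force: 30.0
tool [270.4 252.7 178.9] rot [-3.1403e+00 -3.1000e-03  1.2800e-01] rel tx ty tz [ 0.0894 -0.016  -0.0811] spin deg (tool z) -0.29
```

View pics/w4.png

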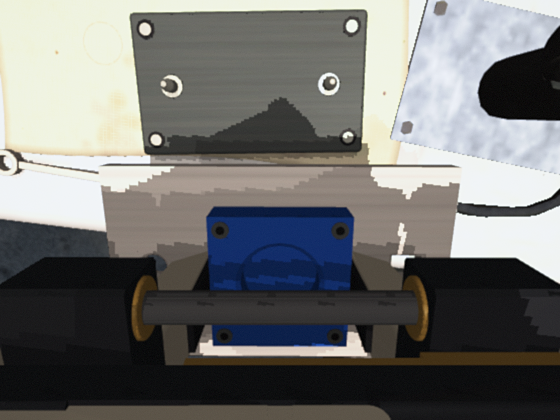

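The block and both pins are clear, with the pin-base rings near (172,86) and (329,84). The plate screws are at (220,231), (340,231), (224,337) and (335,337).

```bash
cat > m.py <<'E'
from h import *
w=cap('wrist');g=cv2.cvtColor(w['color'],cv2.COLOR_RGB2GRAY)
o=get_obs();p=o['tool_pos'];yaw=o['tcp_rot'][2]
def blob(u,v,r,light):
    s=g[v-r:v+r+1,u-r:u+r+1]
    _,m=cv2.threshold(s,0,255,cv2.THRESH_OTSU+(0 if light else 1))
    c=max(cv2.findContours(m,0,1)[0],key=cv2.contourArea);(x,y),R=cv2.minEnclosingCircle(c);return u-r+x,v-r+y,R
ring=[blob(172,86,18,1),blob(329,84,18,1)];scr=[blob(220,231,8,0),blob(340,231,8,0),blob(224,337,7,0),blob(335,337,7,0)]
print(np.round(ring,1),np.round(scr,1))
A,B=[ray(w,*q[:2],26) for q in ring];d=A-B;C=(A+B)/2
S=np.array([ray(w,*q[:2],p[2]+.8) for q in scr]);P=S.mean(0)
e=S[0]-S[1];e2=S[0]-S[2]
print('sep',np.linalg.norm(d),'block',C,'yaw',np.arctan2(-d[0],d[1]),'screws',np.linalg.norm(e),np.linalg.norm(e2),'plate',P,'plate yaw',np.arctan2(-e[0],e[1]),'tool',p,yaw)
D=C-P;c,s=np.cos(yaw),np.sin(yaw);print('tx,ty',(c*D[0]+s*D[1]),(s*D[0]-c*D[1]))
E
python3 m.py
```

```text
[[171.   85.5  11.2]
 [328.3  83.1  11.2]] [[219.4 230.4   4.4]
 [340.  230.8   4.4]
 [223.5 336.5   3.8]
 [334.5 336.5   3.8]]
sep 120.51928821592946 block [361.26041983 288.11458242  26.        ] yaw 0.14254422218582907 screws 49.59940018603082 49.591332129161984 plate [271.09741757 253.42215081 179.49848631] plate yaw 0.12493742699313719 tool [270.10647668 252.66113039 178.69848631] 0.12806816352777983
tx,ty 93.85547081295341 -22.892845717687536
```

```bash
python3 -m creep '[{"hand":0,"tx":0,"ty":-0.021,"tz":0.02,"spin":-1.0},{"hand":0,"tx":0,"ty":0,"tz":0.03,"spin":0},{"hand":0,"tx":0,"ty":0,"tz":0.028,"spin":0},{"hand":0,"tx":0,"ty":0,"tz":0,"spin":0},{"hand":0,"tx":0,"ty":0,"tz":0,"spin":0}]'; python3 - <<'E'
s=open('m.py').read()
s=s.replace("ring=[blob(172,86,18,1),blob(329,84,18,1)]","""C0=np.array([360.7,287,26]);Y=np.array([-np.sin(.14),np.cos(.14),0])*60
ring=[blob(*[int(round(k)) for k in proj(w,C0+i*Y)],26,1) for i in(1,-1)]
cv2.imwrite('pics/w5.png',w['color'][:,:,::-1])""")
open('m.py','w').write(s)
E
python3 m.py
```

```text
time: 5.7
tool_pos: [267.3, 273.8, 100.6]
tcp_rot: [-3.141, -0.002, 0.146]
contact_force: [0.7, 0.2, -4.5]
grip_width: 59.8
finger_force: 30.0
[[172.2  70.8  15.7]
 [387.5  72.   15.7]] [[219.2 230.5   4.1]
 [340.  230.8   4.4]
 [223.7 336.3   3.7]
 [334.5 336.5   3.8]]
sep 120.4208022914265 block [361.41317318 288.02484541  26.        ] yaw 0.1413845465142947 screws 49.5371286574392 49.36925717134419 plate [268.26769895 274.56325613 101.54374553] plate yaw 0.14350410724970414 tool [267.40633755 273.95842654 100.74374553] 0.14645077163620268
tx,ty 94.11279463763884 0.275030206823514
```

View pics/w5.png

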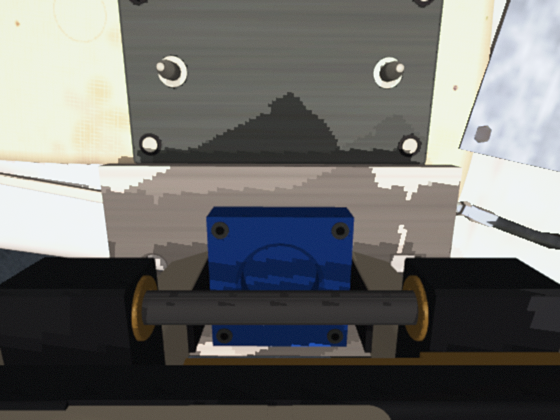

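Both pin rings at (172,71) and (388,72) confirm the earlier figures, so the plate goes 94 mm along tx and then down.

```bash
python3 -m creep '[{"hand":0,"tx":0.03,"ty":0,"tz":0,"spin":0},{"hand":0,"tx":0.04,"ty":0,"tz":0,"spin":0},{"hand":0,"tx":0.024,"ty":0,"tz":0.02,"spin":0},{"hand":0,"tx":0,"ty":0,"tz":0,"spin":0},{"hand":0,"tx":0,"ty":0,"tz":0,"spin":0}]'; python3 -c "
from h import *
rel(361.4-.85,288-.6,80,.144)"
```

```text
time: 6.38
tool_pos: [359.1, 287.1, 80.2]
tcp_rot: [-3.142, -0.0, 0.147]
contact_force: [0.1, 0.2, -4.2]
grip_width: 59.6
finger_force: 30.0
tool [359.1 287.1  80.2] rot [-3.1415e+00 -2.0000e-04  1.4670e-01] rel tx ty tz [ 0.0015 -0.0001  0.0002] spin deg (tool z) 0.15
```

```bash
python3 -m creep '[{"hand":0,"tx":0.0015,"ty":0,"tz":0.003,"spin":0},{"hand":0,"tx":0,"ty":0,"tz":0.005,"spin":0},{"hand":0,"tx":0,"ty":0,"tz":0.005,"spin":0},{"hand":0,"tx":0,"ty":0,"tz":0,"spin":0}]'
```

```text
time: 6.88
tool_pos: [360.4, 287.2, 66.0]
tcp_rot: [3.141, 0.001, 0.147]
contact_force: [-0.4, -0.3, -5.6]
grip_width: 59.7
finger_force: 30.0
```

```bash
python3 -m creep '[{"hand":0,"tx":0,"ty":0,"tz":0.004,"spin":0},{"hand":0,"tx":0,"ty":0,"tz":0.004,"spin":0},{"hand":0,"tx":0,"ty":0,"tz":0.003,"spin":0},{"hand":0,"tx":0,"ty":0,"tz":0,"spin":0},{"hand":0,"tx":0,"ty":0,"tz":0,"spin":0}]'
```

```text
time: 7.5
tool_pos: [360.8, 287.4, 55.4]
tcp_rot: [3.141, 0.0, 0.147]
contact_force: [-1.2, 0.0, -5.3]
grip_width: 59.7
finger_force: 30.0
```

```bash
python3 -m creep '[{"hand":0,"tx":0,"ty":0,"tz":0.0015,"spin":0},{"hand":0,"tx":0,"ty":0,"tz":0.0015,"spin":0},{"hand":0,"tx":0,"ty":0,"tz":0,"spin":0},{"hand":0,"tx":0,"ty":0,"tz":0,"spin":0}]'
```

```text
time: 8.0
tool_pos: [360.7, 287.4, 53.1]
tcp_rot: [3.142, -0.0, 0.147]
contact_force: [-3.4, -0.7, 5.8]
grip_width: 59.6
finger_force: 30.0
```

```bash
python3 -m creep '[{"hand":0.72,"tx":0,"ty":0,"tz":0,"spin":0},{"hand":0.72,"tx":0,"ty":0,"tz":0,"spin":0},{"hand":0.72,"tx":0,"ty":0,"tz":0,"spin":0},{"hand":0.72,"tx":0,"ty":0,"tz":-0.03,"spin":0},{"hand":1,"tx":0,"ty":0,"tz":-0.05,"spin":0}]' && python3 -m creep '[{"hand":1,"tx":0,"ty":0,"tz":-0.06,"spin":0},{"hand":1,"tx":0,"ty":0,"tz":-0.06,"spin":0},{"hand":1,"tx":-0.04,"ty":0,"tz":0,"spin":0},{"hand":1,"tx":-0.04,"ty":0,"tz":0,"spin":0},{"hand":1,"tx":0,"ty":0,"tz":0,"spin":0}]'; python3 - <<'E'
from h import *
w=cap('wrist','w6.png')
a=cap('top');im=a['color']
# stages: bright, unsaturated blobs on the mat
h=cv2.cvtColor(im,cv2.COLOR_RGB2HSV);m=cv2.inRange(h,(0,0,70),(180,90,255));k=np.zeros_like(m);cv2.fillConvexPoly(k,np.array([[168,150],[268,147],[270,194],[168,195]]),255);m&=k
for c in cv2.findContours(m,0,1)[0]:
    if cv2.contourArea(c)>20: print(cv2.boundingRect(c),cv2.minAreaRect(c))
x=cv2.resize(im[135:205,155:285],None,fx=6,fy=6,interpolation=2);cv2.imwrite('pics/t2.png',np.clip(255*(x/255.)**.6,0,255)[:,:,::-1])
rel(660,165,220)
E
```

```text
time: 8.62
tool_pos: [360.0, 286.9, 132.2]
tcp_rot: [3.14, 0.004, 0.147]
contact_force: [1.3, -0.4, 0.0]
grip_width: 71.9
finger_force: 0.0
time: 9.25
tool_pos: [279.8, 275.3, 252.7]
tcp_rot: [-3.141, -0.0, 0.148]
contact_force: [0.1, 0.1, -0.2]
grip_width: 92.0
finger_force: 0.0
(236, 173, 23, 21) ((247.10308837890625, 182.7319793701172), (25.992862701416016, 14.824054718017578), 66.03751373291016)
(174, 150, 17, 22) ((181.82318115234375, 160.40853881835938), (22.417600631713867, 14.797825813293457), 83.6598129272461)
tool [282.1 276.  252.8] rot [-3.1412e+00 -1.4000e-03  1.4740e-01] rel tx ty tz [0.3575 0.1653 0.0328] [ WARN:0@10.343] global loadsave.cpp:1063 imwrite_ Unsupported depth image for selected encoder is fallbacked to CV_8U.
```

View pics/w6.png

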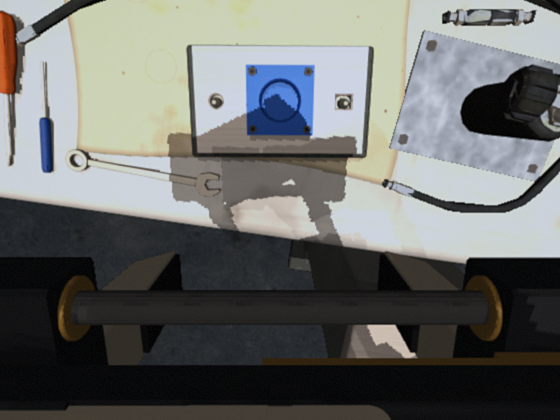

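View pics/t2.png

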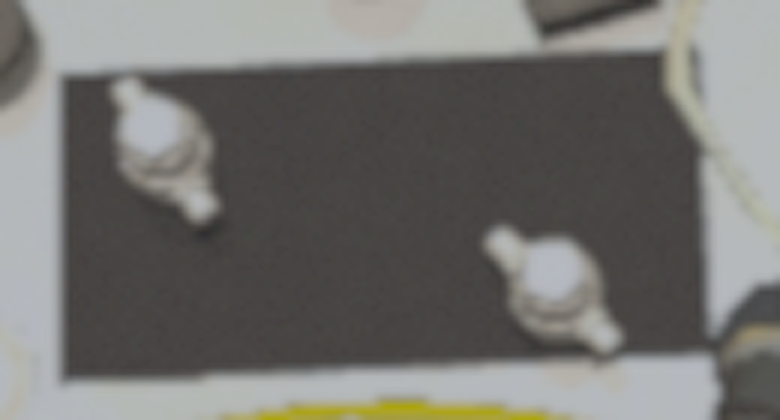

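The plate sits flush on both pins (nest at (280,100), pins at (215,101) and (343,102)). The stages show tops at crop (152,130) and (553,268), with port lines running upper left to lower right. I'll compute their positions.

```bash
python3 - <<'E'
from h import *
a=cap('top')
f=lambda u,v:(u/6+155-.4,v/6+135-.4)
for n,t,p,q in[('A',(152,130),(125,92),(202,208)),('B',(553,268),(502,245),(608,337))]:
    P=ray(a,*f(*p),34);Q=ray(a,*f(*q),34);d=P-Q
    print(n,ray(a,*f(*t),74).round(1),((P+Q)/2).round(1),np.linalg.norm(d).round(1),np.arctan2(d[1],d[0]).round(3))
rel(655,168,200,.6)
E
```

```text
A [669.4 168.1  74. ] [672.8 169.5  34. ] 66.3 0.546
B [598.   -6.8  74. ] [598.4  -5.8  34. ] 64.4 0.798
tool [282.5 276.  252.7] rot [-3.1414e+00 -1.1000e-03  1.4690e-01] rel tx ty tz [0.3527 0.1613 0.0527] spin deg (tool z) -25.96
```

```bash
python3 -m creep '[{"hand":1,"tx":0.052,"ty":0.0233,"tz":0,"spin":0},{"hand":1,"tx":0.052,"ty":0.0233,"tz":0,"spin":0},{"hand":1,"tx":0.052,"ty":0.0233,"tz":0,"spin":0},{"hand":1,"tx":0.052,"ty":0.0233,"tz":0,"spin":0},{"hand":1,"tx":0.052,"ty":0.0233,"tz":0,"spin":0}]' && python3 -m creep '[{"hand":1,"tx":0.052,"ty":0.0233,"tz":0.02,"spin":0},{"hand":1,"tx":0.052,"ty":0.0233,"tz":0.02,"spin":-8.7},{"hand":1,"tx":0,"ty":0,"tz":0,"spin":-8.7},{"hand":1,"tx":0,"ty":0,"tz":0,"spin":-8.6},{"hand":1,"tx":0,"ty":0,"tz":0,"spin":0}]'; python3 - <<'E'
from h import *
w=cap('wrist','w7.png');rel(670,168.5,60,.6)
print(proj(w,[670,168.5,74]),proj(w,[670,168.5,3]))
E
```

```text
time: 10.02
tool_pos: [558.8, 197.3, 251.6]
tcp_rot: [3.142, 0.0, 0.146]
contact_force: [-0.0, 1.3, 0.9]
grip_width: 91.7
finger_force: 0.0
time: 10.65
tool_pos: [666.4, 167.0, 211.1]
tcp_rot: [-3.141, 0.001, 0.598]
contact_force: [-0.6, -0.1, 0.3]
grip_width: 91.4
finger_force: 0.0
tool [666.2 167.1 211.5] rot [-3.1414e+00  7.0000e-04  5.9690e-01] rel tx ty tz [0.0039 0.001  0.1515] spin deg (tool z) -0.18
[280.57383576 204.0202475 ] [280.29220065 186.92412684]
```

View pics/w7.png

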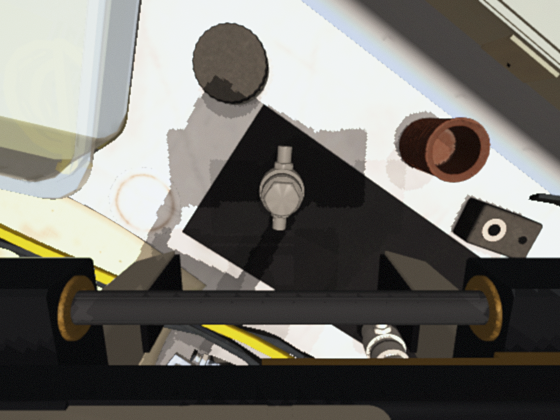

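Stage A's top is at (283,200) against a predicted (281,204), and the space beside the fingers is free. I'll descend and grip.

```bash
python3 -m creep '[{"hand":1,"tx":0.005,"ty":0.001,"tz":0.04,"spin":0},{"hand":1,"tx":0,"ty":0,"tz":0.05,"spin":0},{"hand":1,"tx":0,"ty":0,"tz":0.04,"spin":0},{"hand":1,"tx":0,"ty":0,"tz":0.0205,"spin":0},{"hand":1,"tx":0,"ty":0,"tz":0,"spin":0}]' && python3 -m creep '[{"hand":1,"tx":0,"ty":0,"tz":0,"spin":0},{"hand":0,"tx":0,"ty":0,"tz":0,"spin":0},{"hand":0,"tx":0,"ty":0,"tz":0,"spin":0},{"hand":0,"tx":0,"ty":0,"tz":0,"spin":0},{"hand":0,"tx":0,"ty":0,"tz":0,"spin":0}]' && python3 -m creep '[{"hand":0,"tx":0,"ty":0,"tz":0,"spin":0},{"hand":0,"tx":0,"ty":0,"tz":0,"spin":0},{"hand":0,"tx":0,"ty":0,"tz":0,"spin":0}]'
```

```text
time: 11.32
tool_pos: [669.4, 169.4, 60.0]
tcp_rot: [-3.14, 0.003, 0.598]
contact_force: [-0.4, -0.3, 0.0]
grip_width: 91.8
finger_force: 0.0
time: 11.95
tool_pos: [670.4, 169.6, 62.1]
tcp_rot: [3.141, -0.0, 0.601]
contact_force: [-0.0, 0.5, 0.3]
grip_width: 56.3
finger_force: 0.0
time: 12.32
tool_pos: [670.4, 169.6, 61.9]
tcp_rot: [3.141, 0.0, 0.601]
contact_force: [0.4, -0.4, -0.4]
grip_width: 32.4
finger_force: 29.9
```

```bash
python3 -m creep '[{"hand":0,"tx":0,"ty":0,"tz":-0.015,"spin":0},{"hand":0,"tx":0,"ty":0,"tz":-0.015,"spin":0},{"hand":0,"tx":0,"ty":0,"tz":0,"spin":0},{"hand":0,"tx":0,"ty":0,"tz":0,"spin":0},{"hand":0,"tx":0,"ty":0,"tz":0,"spin":0}]';python3 -m creep '[{"hand":0,"tx":0,"ty":0,"tz":0,"spin":0}]'; python3 - <<'E'
from h import *
F=[]
for i in range(6):
    cams.capture('wrist');F.append(get_obs()['contact_force'])
print(np.mean(F,0),np.std(F,0))
E
```

```text
time: 12.95
tool_pos: [670.0, 169.5, 91.4]
tcp_rot: [-3.141, 0.001, 0.601]
contact_force: [0.4, -0.7, -2.9]
grip_width: 32.5
finger_force: 29.9
time: 13.08
tool_pos: [670.1, 169.6, 91.4]
tcp_rot: [-3.141, 0.001, 0.601]
contact_force: [-0.6, 0.2, -2.4]
grip_width: 32.4
finger_force: 29.9
[-0.10868998 -0.41414612 -3.10468842] [0.58215438 0.48903805 0.91930181]
```

```bash
python3 -m creep '[{"hand":0,"tx":0,"ty":0,"tz":0.015,"spin":0},{"hand":0,"tx":0,"ty":0,"tz":0.01,"spin":0},{"hand":0,"tx":0,"ty":0,"tz":0.0045,"spin":0},{"hand":0,"tx":0,"ty":0,"tz":0,"spin":0},{"hand":0,"tx":0,"ty":0,"tz":0,"spin":0}]'; python3 -m creep '[{"hand":1,"tx":0,"ty":0,"tz":0.0003,"spin":0},{"hand":1,"tx":0,"ty":0,"tz":0,"spin":0},{"hand":1,"tx":0,"ty":0,"tz":0,"spin":0},{"hand":1,"tx":0,"ty":0,"tz":0,"spin":0},{"hand":1,"tx":0,"ty":0,"tz":0,"spin":0}]'
```

```text
time: 14.0
tool_pos: [670.4, 169.6, 62.3]
tcp_rot: [3.141, 0.0, 0.601]
contact_force: [0.2, 0.4, -2.5]
grip_width: 32.1
finger_force: 29.9
time: 14.62
tool_pos: [670.4, 169.6, 62.3]
tcp_rot: [3.141, -0.0, 0.601]
contact_force: [0.6, -0.5, 0.4]
grip_width: 77.8
finger_force: 0.0
```

```bash
python3 -m creep '[{"hand":1,"tx":0,"ty":0,"tz":-0.03,"spin":0},{"hand":1,"tx":0,"ty":0,"tz":-0.06,"spin":0},{"hand":1,"tx":0,"ty":0,"tz":-0.06,"spin":0},{"hand":1,"tx":-0.04,"ty":0.026,"tz":0,"spin":0},{"hand":1,"tx":-0.04,"ty":0.026,"tz":0,"spin":0}]' && python3 -m creep '[{"hand":1,"tx":-0.04,"ty":0.026,"tz":0,"spin":0},{"hand":1,"tx":-0.0386,"ty":0.026,"tz":0,"spin":0},{"hand":1,"tx":0,"ty":0,"tz":0,"spin":-7},{"hand":1,"tx":0,"ty":0,"tz":0,"spin":-7},{"hand":1,"tx":0,"ty":0,"tz":0,"spin":0}]'; python3 - <<'E'
from h import *
w=cap('wrist','w8.png');rel(598.5,-6,61.5,.85)
print(proj(w,[598.5,-6,74]),proj(w,[598.5,-6,3]))
E
```

```text
time: 15.25
tool_pos: [633.5, 80.9, 213.1]
tcp_rot: [3.14, -0.002, 0.602]
contact_force: [1.0, -0.3, 0.3]
grip_width: 91.6
finger_force: 0.0
time: 15.88
tool_pos: [598.3, -6.0, 212.3]
tcp_rot: [3.141, -0.0, 0.844]
contact_force: [0.4, -0.5, 0.1]
grip_width: 92.2
finger_force: 0.0
tool [598.3  -5.8 212.3] rot [ 3.1414 -0.      0.8424] rel tx ty tz [0.     0.0003 0.1508] spin deg (tool z) -0.43
[279.58067607 208.38990372] [279.43698981 190.6303462 ]
```

View pics/w8.png

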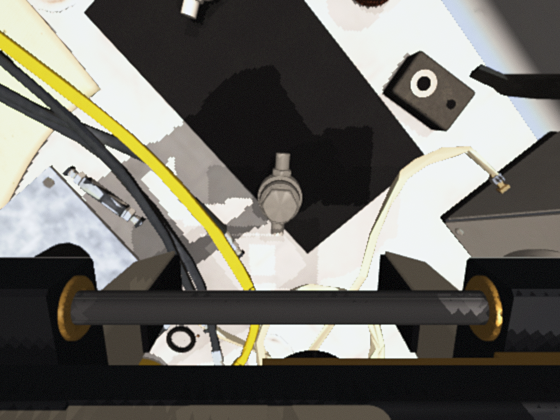

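Stage B's top is at (281,205) against a predicted (280,208), A's end is at (195,5), and the grey box corner at (443,217) is clear of the hand. I have now viewed 12 pictures, two over the limit of 10, so from here I'll go by numbers only.

```bash
python3 -m creep '[{"hand":1,"tx":0.002,"ty":0,"tz":0.04,"spin":0},{"hand":1,"tx":0,"ty":0,"tz":0.05,"spin":0},{"hand":1,"tx":0,"ty":0,"tz":0.04,"spin":0},{"hand":1,"tx":0,"ty":0,"tz":0.0205,"spin":0},{"hand":1,"tx":0,"ty":0,"tz":0,"spin":0}]' && python3 -m creep '[{"hand":0,"tx":0,"ty":0,"tz":0,"spin":0},{"hand":0,"tx":0,"ty":0,"tz":0,"spin":0},{"hand":0,"tx":0,"ty":0,"tz":0,"spin":0},{"hand":0,"tx":0,"ty":0,"tz":0,"spin":0},{"hand":0,"tx":0,"ty":0,"tz":0,"spin":0}]' && python3 -m creep '[{"hand":0,"tx":0,"ty":0,"tz":0,"spin":0},{"hand":0,"tx":0,"ty":0,"tz":0,"spin":0},{"hand":0,"tx":0,"ty":0,"tz":0,"spin":0}]'
```

```text
time: 16.55
tool_pos: [598.5, -4.0, 60.0]
tcp_rot: [-3.139, 0.002, 0.844]
contact_force: [0.1, -0.0, -0.2]
grip_width: 91.8
finger_force: 0.0
time: 17.18
tool_pos: [599.7, -4.4, 61.9]
tcp_rot: [3.141, -0.0, 0.845]
contact_force: [1.0, -0.2, 1.3]
grip_width: 46.3
finger_force: 0.0
time: 17.55
tool_pos: [599.7, -4.4, 61.7]
tcp_rot: [3.141, 0.0, 0.845]
contact_force: [-0.1, -0.3, 0.1]
grip_width: 32.5
finger_force: 30.0
```

```bash
python3 -m creep '[{"hand":0,"tx":0,"ty":0,"tz":-0.015,"spin":0},{"hand":0,"tx":0,"ty":0,"tz":-0.015,"spin":0},{"hand":0,"tx":0,"ty":0,"tz":0,"spin":0},{"hand":0,"tx":0,"ty":0,"tz":0,"spin":0},{"hand":0,"tx":0,"ty":0,"tz":0,"spin":0}]'; python3 - <<'E'
from h import *
F=[]
for i in range(8):
    cams.capture('wrist');F.append(get_obs()['contact_force'])
print(np.mean(F,0),np.std(F,0))
E
```

```text
time: 18.18
tool_pos: [599.2, -4.3, 91.2]
tcp_rot: [-3.141, 0.001, 0.845]
contact_force: [-0.5, 0.5, -4.5]
grip_width: 32.4
finger_force: 30.0
[-0.25354678  0.0829225  -4.21769703] [0.39666438 0.42906496 0.5376367 ]
```

B weighs about 4.2 N and A about 3.0 N, so B is the complete one and A, already set back, is the lighter. B stays in the hand and goes over the nest.

```bash
python3 -m creep '[{"hand":0,"tx":0,"ty":0,"tz":-0.03,"spin":0},{"hand":0,"tx":0,"ty":0,"tz":-0.05,"spin":0},{"hand":0,"tx":0,"ty":0,"tz":-0.043,"spin":0},{"hand":0,"tx":0.004,"ty":-0.03,"tz":0,"spin":0},{"hand":0,"tx":0.008,"ty":-0.05,"tz":0,"spin":0}]' && python3 -m creep '[{"hand":0,"tx":0.008,"ty":-0.05,"tz":0,"spin":0},{"hand":0,"tx":0.008,"ty":-0.05,"tz":0,"spin":0},{"hand":0,"tx":0.008,"ty":-0.05,"tz":0,"spin":0},{"hand":0,"tx":0.008,"ty":-0.05,"tz":0,"spin":0},{"hand":0,"tx":0.008,"ty":-0.05,"tz":0,"spin":0}]' && python3 -m creep '[{"hand":0,"tx":0.008,"ty":-0.03,"tz":0,"spin":0},{"hand":0,"tx":0,"ty":-0.012,"tz":0,"spin":0},{"hand":0,"tx":0,"ty":0,"tz":0,"spin":0},{"hand":0,"tx":0,"ty":0,"tz":0,"spin":0},{"hand":0,"tx":0,"ty":0,"tz":0,"spin":0}]'; python3 - <<'E'
from h import *
rel(361.4,288,213);a=cap('top');im=a['color']
h=cv2.cvtColor(im,cv2.COLOR_RGB2HSV);m=cv2.inRange(h,(0,0,70),(180,90,255));k=np.zeros_like(m);cv2.fillConvexPoly(k,np.array([[168,150],[268,147],[270,194],[168,195]]),255);m&=k
for c in cv2.findContours(m,0,1)[0]:
    if cv2.contourArea(c)>20: print(cv2.boundingRect(c),cv2.minAreaRect(c))
w=cap('wrist');im=w['color'];h=cv2.cvtColor(im,cv2.COLOR_RGB2HSV)
c0=proj(w,[361.4,288,54]);print('nest expected',c0)
m=cv2.inRange(h,(98,110,50),(128,255,255));m[:,:150]=0;m[:,420:]=0
c=max(cv2.findContours(m,0,1)[0],key=cv2.contourArea);print(cv2.contourArea(c),cv2.minAreaRect(c),cv2.boundingRect(c))
o=get_obs();print(o['grip_width'],o['contact_force'])
E
```

```text
time: 19.2
tool_pos: [547.8, 57.5, 215.1]
tcp_rot: [3.14, -0.001, 0.843]
contact_force: [0.3, 1.6, -4.6]
grip_width: 32.2
finger_force: 30.0
time: 19.82
tool_pos: [386.2, 254.7, 214.9]
tcp_rot: [3.141, -0.001, 0.845]
contact_force: [0.5, -0.2, -4.3]
grip_width: 32.3
finger_force: 30.0
time: 20.45
tool_pos: [361.9, 286.7, 214.6]
tcp_rot: [3.141, 0.0, 0.843]
contact_force: [0.9, 1.1, -4.5]
grip_width: 32.6
finger_force: 30.0
tool [361.9 286.7 214.6] rot [3.1413e+00 1.0000e-04 8.4340e-01] rel tx ty tz [ 0.0006 -0.0012  0.0016] 
(173, 150, 18, 22) ((181.7073211669922, 160.3658447265625), (22.528032302856445, 15.018688201904297), 83.6598129272461)
nest expected [278.01416204 201.41115031]
3183.5 ((279.0067138671875, 199.58180236816406), (70.93639373779297, 71.0524673461914), 40.29214859008789) (231, 150, 97, 77)
32.13698210116734 [-0.81445389 -0.07950482 -4.61628644]
```

The top-view mask puts the lighter stage where it was before it was lifted, and the nest is where expected under the held stage. I'll let it settle and hand in.

```bash
python3 -m creep '[{"hand":0,"tx":0,"ty":0,"tz":0,"spin":0},{"hand":0,"tx":0,"ty":0,"tz":0,"spin":0},{"hand":0,"tx":0,"ty":0,"tz":0,"spin":0}]'; python3 -c "
from plant import close_job;print(close_job())"
```

```text
time: 20.92
tool_pos: [361.2, 287.5, 214.6]
tcp_rot: [3.142, 0.0, 0.845]
contact_force: [-0.1, 0.6, -4.2]
grip_width: 32.1
finger_force: 30.0
the job is handed in; nothing more can be done
None
```

The job is handed in (no verdict came back): the plate is flush on the pins and released, the lighter stage (about 3.0 N) is back on the mat, and the heavier (about 4.2 N) is held upright about 10 cm above the nest rim; I viewed 12 pictures, two over your limit of 10.

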